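# Turn the circuit-board holder to its index position and lock it with the pin

## Task

Turn the circuit-board holder until the hole in its yellow lug stands right over the hole in the grey tower, then take the red-headed pin from the wooden stand and push it straight down through both holes, against the stiff catch, until its collar sits flush on the lug, and let go. Leave the blue pin in the stand and do not disturb the screwdriver, the spool or the meter.

Things in the scene. Friction and masses are not known exactly. Their poses are not given: they have to be found in the camera images.
- base: Fixed base of the rotary circuit-board fixture. Origin on the bench under the turning axis; z up. Dark steel disc, 150 mm across and 12 mm high, with an aluminium hub. A square grey tower (44 x 44 mm, top 45 mm above the bench) stands on it, its centre 115 mm from the axis in the base's own -y direction, with an upright through hole.
- hub (a point): Point on the holder's upright turning axis, 56 mm above the bench (level with the holder's top face).
- holder (a joint): Angle (rad) of the board holder about the upright axis, counter-clockwise positive seen from above. At 0 and equally at 6.283 (one full turn) the lug hole is exactly over the tower hole. Stops at -0.5 and 6.8; starts anywhere from 0.6 to 5.7, so the shorter way may be either direction. It needs about 0.1 N m to turn, stays where it is left, and has no spring.
- lug_hole (a point): Centre of the upper mouth of the hole in the holder's yellow square lug (44 x 44 mm, 8 mm thick, top face 56 mm above the bench), 115 mm from the turning axis. Through hole 16.5 mm in diameter. The holder is a 150 x 110 x 8 mm aluminium plate carrying a green circuit board with a black connector (its highest part, 82 mm above the bench). The lug passes 3 mm above the tower.
- base_hole (a point): Centre of the upper mouth of the tower's hole, 45 mm above the bench, 115 mm from the turning axis. The hole is 16.5 mm in diameter and goes down to the bench. In it, 15 mm below its mouth, sits the orange catch.
- catch (a joint): How far (m) the orange catch in the tower's hole is pushed down: 0 at the start, about 0.022 when the red pin is fully home, stop at 0.0235. It is held by friction of about 5 N (a little more when pushed fast; more than the pin's weight, so the pin must be pushed), has no spring and stays where it is pushed.
- handle (a point): Point on the axis of the holder's crank handle, 101 mm above the bench and 85 mm from the turning axis, on the side opposite the lug. The handle is an upright black cylinder, 20 mm in diameter, from 66 to 116 mm above the bench, which spins freely about its own axis (it may be gripped with the gripper's heading kept constant while the holder turns).
- red_pin: The locking pin with the red head. Origin at the centre of its lower tip, z along the pin towards the head. Steel shaft 14 mm in diameter and 48 mm long, tapered to 9 mm over its last 4 mm; then a steel collar 32 mm in diameter, 5 mm thick (48 to 53 mm from the tip); then a red cylindrical head 26 mm in diameter, 40 mm tall (53 to 93 mm). Mass about 0.11 kg. Starts upright in one of the two holes of the stand, collar resting on the stand, tip 12 mm above the bench.
- red_pin_collar (a point): Centre of the underside of the red pin's collar, 48 mm from its tip. When the pin is fully home this face lies on the lug's top, 56 mm above the bench.
- blue_pin: A spare pin with the same collar and head but blue, and a shaft only 28 mm long (too short to lock the fixture). Origin at its lower tip. It stands in the other hole of the stand; leave it there.
- stand: Fixed wooden stand for the pins, 150 x 60 mm and 60 mm high, long side along its own x; origin under its centre. Its two 16.5 mm holes lie at x = -38 and +38 mm; which pin stands in which hole varies.
- screwdriver: Bystander: a screwdriver about 180 mm long lying on the bench; origin at its underside.
- spool: Bystander: a grey spool, 60 mm in diameter and 50 mm high, standing on the bench; origin at its underside centre.
- meter: Bystander: a yellow hand-held meter, 140 x 75 x 32 mm, lying on the bench; origin at its underside centre.

How it is judged:
By the outcome, as a careful person would: the job done as asked, in the order asked, and still so for the second after the job is handed in, with the robot touching nothing.
It also fails if it takes over 64 s, if anything falls off the work surface, if the arm or the gripper's body presses on something with over 40 N, if the wrist force passes 120 N, or if a joint passes its speed limit or range.

## Robot

A 6-joint arm with a two-finger parallel gripper is mounted at the origin on the work surface. World frame = base frame: x ahead of the robot, y to its left, z up, the work surface at z = 0. Lengths are in mm, angles in rad, forces in N, time in s.
With the tool pointing down it reaches from about 400 to 925 mm from the base axis. Payload 12.5 kg.
Tool frame: the origin (TCP) lies on the mounting face of the last link; the fingertips stand 190 mm ahead of it and the grasp point (between the pads) lies 171 mm ahead of it; x points along the fingers, y is the direction in which the jaws open and shut, and the axes are right-handed (so a half turn about x gives the same grasp; the last joint's range is limited). The gripper opens to 95 mm and grips with 3 to 60 N. Pads are 20 mm wide; open, the fingers measure 119 mm over their backs; the gripper's body (75 mm by 180 mm) begins 59 mm behind the grasp point.
Start: joints at [-1.406, 0.491, 1.559, -0, 1.092, -0.106], TCP at [167.209, -602.218, 404.761] pointing down, gripper open.
Joint ranges: [-3.1, 3.1], [-0.84, 2.19], [0.05, 2.79], [-1.13, 4.28], [0.06, 2.93], [-2.69, 2.69]. Speed limits (rad/s): [2.22, 2.22, 2.79, 3.14, 3.14, 3.14].

## Interface

Orientations are given as [roll, pitch, yaw] about the fixed x, y, z axes, in that order (R = Rz(yaw) Ry(pitch) Rx(roll)).
In Python, from cell import env, eyes gives the robot as it stands. The module is installed in compiled form; this text tells all that it offers.
- The arm moves only by the tool jog_arm, never from a script. Its argument "deltas" is one flat list of numbers, 7 for each row, row after row: the shift along the tool's x, y, z in mm, then the turn, a rotation vector about the tool's x, y, z in rad, then the opening, from 0 (shut) to 1 (fully open). A call has 1 to 10 rows; each row shifts and turns the pose as measured when the row begins, along the tool's axes as they then stand; what a row does not reach is not made up. A row lasts 1/8 s, in which the tool goes at most 62.5 mm and 10.7 degrees, less where a joint would pass 70% of its speed; a pose out of reach is approached as far as the arm can. A call is refused whole if a number of a shift passes 62.5 or a number of a turn 0.188, either way. A call with a gripper value outside its range is refused whole. The fingers move at their own pace and stop on an object; the grip force is fixed at half the most. Time passes only in rows, so rows that do not move let the fingers close. It gives the time, the measured TCP pose, the force and the opening at its end, in the units of the state.
- env.state(): the state, without advancing time (a new reading comes with each control period).
- eyes.read_camera(name): name is "scene" or "top"; returns a dict with "image" (420x560x3 uint8, red, green, blue), "fovy" (degrees; the focal length in pixels is half the picture's height over the tangent of half this angle, whatever the lens; pixels are square), "cx", "cy" (the principal point, pixels), "world_from_camera" (4x4, takes a point from camera to world coordinates). Camera axes: x right, y up, looking along -z (the intrinsics and any distortion apply to the point x, -y, -z); pixel columns grow to the right and rows downward; lengths in mm; the calibration is good to about 2 mm. A picture is of the moment at which its call begins. There is no depth.
- env.job_done(): hands the job in, once; it reports no verdict.
The state is a dict: "t": time; "joints": joint angles; "qvel": joint speeds; "tau": joint torques, N m; "eef_pos": TCP position; "tcp_rot": TCP orientation; "ft_force": force on the tool from outside, world axes, zero at the start; "moment": the same for the moment, N m; "opening": opening from 0.0 (shut) to 1.0 (fully open).
Only numpy, scipy, OpenCV 4.12 (cv2) and the standard library are available. Lean on these libraries where they do the work, as an engineer would, in place of code of your own. Each camera call takes 0.05 s, during which the arm holds its last target.

## Working session

There is one attempt and no reset: what is moved stays moved. The work goes in short steps, Python scripts to look and compute and a tool call to move; the robot and the scene stay as the last step left them, time stands still between calls to the robot, and variables do not carry over. Pictures are saved under pics/ and viewed, and the job is handed in when it is done.

Besides the shell and the picture viewer there is one more tool, called after ">>>" as name(argument=value, ...) on one line, values as JSON. jog_arm: Moves the arm, as the interface text tells. Its arguments: {"type":"object","properties":{"deltas":{"type":"array","items":{"type":"number"}}},"required":["deltas"]}

```bash
ls; mkdir -p pics
python3 - <<'E'
from cell import env, eyes
import cv2, numpy as np
for n in ("scene","top"):
    d=eyes.read_camera(n)
    cv2.imwrite(f"pics/{n}0.png",d["image"][:,:,::-1])
    print(n,{k:v for k,v in d.items() if k!="image"})
print(env.state())
E
```

```text
pics
scene {'fovy': 42.630822486516244, 'cx': 282.55453516775657, 'cy': 209.1406209918546, 'world_from_camera': array([[ 3.64270519e-01, -7.59721543e-01,  5.38637324e-01,
         1.12633603e+03],
       [ 9.31282777e-01,  2.94423982e-01, -2.14538826e-01,
        -2.08935441e+02],
       [ 4.40202257e-03,  5.79773832e-01,  8.14765565e-01,
         9.67630316e+02],
       [ 0.00000000e+00,  0.00000000e+00,  0.00000000e+00,
         1.00000000e+00]])}
top {'fovy': 55.562463176751706, 'cx': 282.70512441264947, 'cy': 212.8548144362013, 'world_from_camera': array([[ 2.89783320e-02,  9.87463098e-01, -1.55167284e-01,
         4.24489042e+02],
       [-9.99497847e-01,  3.06153620e-02,  8.17027745e-03,
         2.93438680e+01],
       [ 1.28183501e-02,  1.54852606e-01,  9.87854423e-01,
         9.25392262e+02],
       [ 0.00000000e+00,  0.00000000e+00,  0.00000000e+00,
         1.00000000e+00]])}
{'t': 0.1, 'joints': array([-1.40558171e+00,  4.91486007e-01,  1.55940307e+00,  3.58641607e-05,
        1.09169442e+00, -1.05544925e-01]), 'qvel': array([-0.00080531, -0.00257414, -0.00172857, -0.00091249, -0.00111345,
       -0.00136906]), 'tau': array([ 4.01922254e-03, -6.13622546e+01, -2.58604950e+01,  6.94710924e-02,
        4.70134697e-02, -5.44349155e-05]), 'eef_pos': array([ 167.21671086, -602.18113109,  404.22332163]), 'tcp_rot': array([-1.708434  ,  1.56980497,  1.70390164]), 'ft_force': array([-0.35631028, -0.12306525, -0.95241588]), 'moment': array([-0.00457594, -0.02687485,  0.00607244]), 'opening': 0.9984162841863331}
```

View pics/scene0.png

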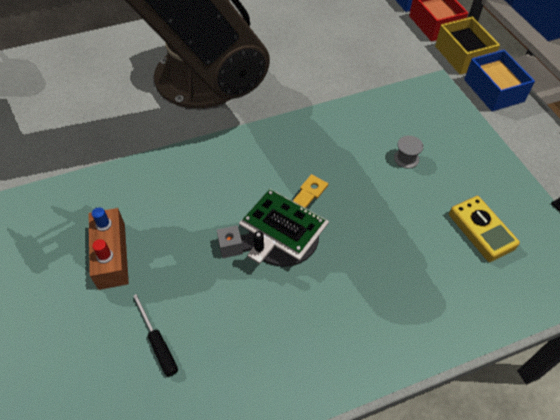

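View pics/top0.png

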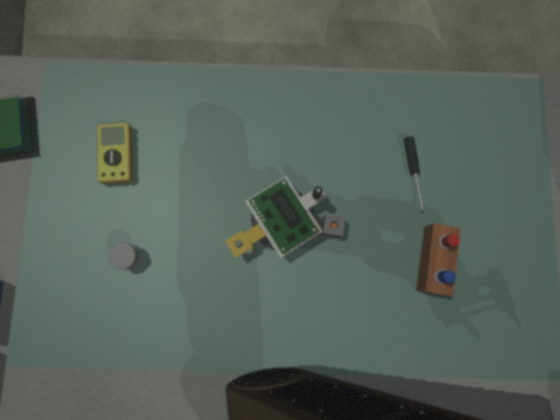

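Scene view: lug hole is near (313,184), tower hole (229,237), handle (258,240), red head (101,247) and blue head (100,216). Top view: lug hole is near (240,243), tower hole (333,225), handle (318,191), red (452,241) and blue (447,277). Next I'll measure them by masks.

```bash
cat > h.py <<'E'
from cell import env, eyes
import cv2, numpy as np
def K(d):
    f=d["image"].shape[0]/2/np.tan(np.radians(d["fovy"]/2)); return f,d["cx"],d["cy"]
def ray(d,p):
    f,cx,cy=K(d); M=d["world_from_camera"]
    v=M[:3,:3]@np.array([(p[0]-cx)/f,-(p[1]-cy)/f,-1.]); return M[:3,3],v/np.linalg.norm(v)
def plane(d,p,z):
    o,v=ray(d,p); return o+v*(z-o[2])/v[2]
def tri(d1,p1,d2,p2):
    o1,v1=ray(d1,p1);o2,v2=ray(d2,p2)
    s=np.linalg.lstsq(np.c_[v1,-v2],o2-o1,rcond=None)[0]
    a=o1+s[0]*v1;b=o2+s[1]*v2
    return (a+b)/2,np.linalg.norm(a-b)
def proj(d,P):
    f,cx,cy=K(d); M=d["world_from_camera"]; c=M[:3,:3].T@(np.array(P)-M[:3,3])
    return np.array([cx+f*c[0]/-c[2], cy-f*c[1]/-c[2]])
def shot(n,tag=None):
    d=eyes.read_camera(n)
    if tag: cv2.imwrite(f"pics/{n}_{tag}.png",d["image"][:,:,::-1])
    return d
def crop(d,u,v,r,s,fn):
    im=d["image"][max(0,v-r):v+r,max(0,u-r):u+r,::-1]
    cv2.imwrite(fn,cv2.resize(im,None,fx=s,fy=s,interpolation=cv2.INTER_CUBIC))
E
python3 - <<'E'
from h import *
S=shot("scene");T=shot("top")
for n,d in (("S",S),("T",T)):
    hsv=cv2.cvtColor(d["image"],cv2.COLOR_RGB2HSV)
    for nm,lo,hi in (("red",(0,150,60),(5,255,255)),("red2",(174,150,60),(180,255,255)),("blue",(108,130,50),(125,255,255)),("yellow",(20,120,60),(32,255,255)),("orange",(5,100,60),(16,255,255)),("green",(45,120,20),(75,255,255))):
        m=cv2.inRange(hsv,lo,hi)
        c,_,st,ce=[*cv2.connectedComponentsWithStats(m)][0:1]+[0]+[*cv2.connectedComponentsWithStats(m)][2:4]
        for i in range(1,c):
            if st[i,4]>8: print(n,nm,st[i],ce[i].round(1))
ims=[]
for d,pts in ((S,[(100,235),(229,237),(313,187),(262,240)]),(T,[(447,258),(333,225),(240,243),(318,191)])):
    row=[]
    for u,v in pts:
        row.append(cv2.resize(d["image"][v-25:v+25,u-25:u+25,::-1],(200,200),interpolation=cv2.INTER_CUBIC))
    ims.append(np.hstack(row))
cv2.imwrite("pics/crops0.png",np.vstack(ims))
E
```

```text
S red [410   0  58  41 793] [434.2  16.5]
S red [ 92 239  18  21 235] [100.7 248.4]
S red2 [411   3   3   7   9] [411.8   6.4]
S red2 [452   2   8   7  16] [454.5   5.4]
S red2 [418   6   7   5  16] [421.2   8.1]
S red2 [420  14   7   6  14] [422.9  16.2]
S red2 [432  29   6   4   9] [434.9  30.8]
S blue [396   0  16  11 112] [404.9   3.9]
S blue [ 512    0   48   41 1255] [541.   15.4]
S blue [ 465   50   70   61 2013] [498.   81.7]
S blue [ 92 208  16  19 217] [ 99.8 216.8]
S yellow [ 436   16   64   58 1672] [463.2  43.1]
S yellow [293 175  35  32 547] [309.7 190.5]
S yellow [ 449  196   71   66 1709] [480.3 227.3]
S orange [423   0  33  19 394] [438.9   8.3]
S orange [438  16  30  18  40] [450.   22.2]
S orange [548 102  12  16  91] [555.3 107.5]
S orange [  88  208   40   81 2075] [108.7 252.2]
S orange [227 236   5   4  17] [228.9 237.6]
S green [ 244  192   80   60 1557] [283.  219.8]
T red [447 235  12  11 105] [452.8 239.9]
T blue [440 272  15  10 110] [447.9 276.6]
T yellow [100 125  30  57 461] [118.  161.1]
T yellow [227 225  38  31 506] [245.5 239.5]
T orange [331 223   6   5  25] [333.6 225. ]
T orange [ 423  224   37   72 1399] [439.4 259.7]
```

View pics/crops0.png

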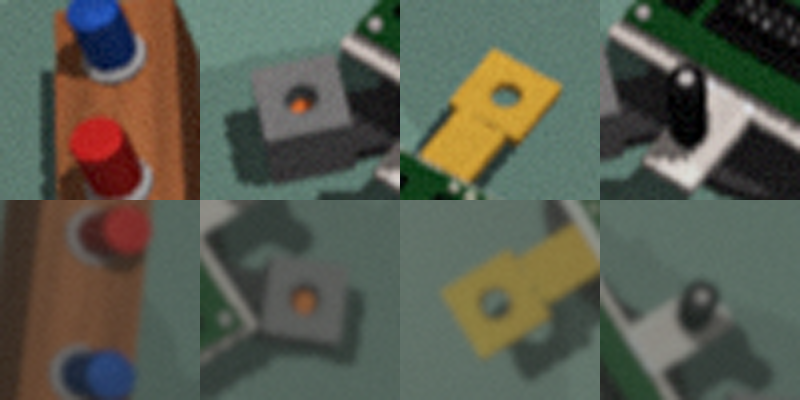

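Run:
```python
from h import *
S=shot("scene");T=shot("top")
P={"lug":((314.4,185.4),(238.4,243.1),56),"tower":((229.1,235.9),(333.6,224.1),45),"red":((99.1,243.4),(453.6,239.6),105),"blue":((98.4,212.6),(449.3,276.9),105),"handle":((258.4,233.4),(318.4,188.9),116)}
for k,(a,b,z) in P.items():
    p,e=tri(S,a,T,b); print(k,p.round(1),"gap",round(e,1),"S@z",plane(S,a,z).round(1)[:2],"T@z",plane(T,b,z).round(1)[:2])
```

```text
lug [491.3 116.8  57.8] gap 0.5 S@z [490.1 117.7] T@z [491.4 116.7]
tower [540.6 -91.8  47.1] gap 0.0 S@z [539.3 -91.5] T@z [540.9 -92.1]
red [ 507.9 -331.4  108.9] gap 0.1 S@z [ 505.1 -331.9] T@z [ 508.2 -333.2]
blue [ 431.8 -321.4  103.2] gap 1.6 S@z [ 433.7 -320.5] T@z [ 431.5 -321.5]
handle [603.  -49.  122.5] gap 0.7 S@z [599.1 -47.5] T@z [604.3 -50. ]
```

```bash
cat >> h.py <<'E'
from scipy.spatial.transform import Rotation as R
def rot(s): 
    return R.from_euler("xyz",s["tcp_rot"])
def goal(pos,jaw):
    """needed delta (tool frame) to grasp point pos, jaw heading (deg, mod 180), pointing down"""
    s=env.state(); r=rot(s); cur=s["eef_pos"]; M=r.as_matrix()
    best=None
    for a in (jaw,jaw+180):
        a=np.radians(a); x=np.array([0,0,-1.]); y=np.array([np.cos(a),np.sin(a),0]); G=np.c_[x,y,np.cross(x,y)]
        rv=R.from_matrix(M.T@G).as_rotvec()
        if best is None or np.linalg.norm(rv)<np.linalg.norm(best[0]): best=(rv,G)
    tcp=np.array(pos)+[0,0,171]
    print("t",round(s["t"],2),"grasp now",(cur+171*M[:,0]).round(1),"jaw",round(np.degrees(np.arctan2(M[1,1],M[0,1])),1),"x",M[:,0].round(3),"open",round(s["opening"],3),"F",s["ft_force"].round(1))
    print("delta now-frame",(M.T@(tcp-cur)).round(1),"final-frame",(best[1].T@(tcp-cur)).round(1),"rv",best[0].round(3))
E
python3 - <<'E'
from h import *
goal((603,-49,150),90)
goal((603,-49,150),0)
E
```

```text
t 0.3 grasp now [ 167.2 -602.1  233.5] jaw -74.5 x [-0.  0. -1.] open 1.001 F [-0.2 -0.3 -0.3]
delta now-frame [  83.7 -416.4 -567.9] final-frame [  83.5 -553.2 -435.8] rv [0.271 0.    0.   ]
t 0.3 grasp now [ 167.2 -602.1  233.5] jaw -74.5 x [-0.  0. -1.] open 1.001 F [-0.2 -0.3 -0.3]
delta now-frame [  83.7 -416.4 -567.9] final-frame [  83.5  435.8 -553.2] rv [-1.3 -0.   0. ]
```

>>> jog_arm(deltas=[0,0,0,0.135,0,0,0.55,0,0,0,0.136,0,0,0.55,0,-45,-36,0,0,0,0.55,0,-45,-36,0,0,0,0.55,0,-45,-36,0,0,0,0.55,0,-45,-36,0,0,0,0.55,0,-45,-36,0,0,0,0.55,0,-45,-36,0,0,0,0.55,0,-45,-36,0,0,0,0.55,0,-45,-36,0,0,0,0.55])

```text
t: 1.55
eef_pos: [464.9, -237.1, 404.3]
tcp_rot: [2.581, 1.569, -0.577]
ft_force: [0.2, -0.5, -0.4]
opening: 0.55
```

Run:
```python
from h import *
goal((602,-49,150),90)
```

```text
t 1.55 grasp now [ 465.2 -237.3  233.3] jaw -90.9 x [ 0.001 -0.001 -1.   ] open 0.55 F [ 0.2 -0.5 -0.4]
delta now-frame [  83.3 -190.4 -133.8] final-frame [  83.3 -188.1 -137.1] rv [-0.016 -0.001 -0.001]
```

>>> jog_arm(deltas=[20,-45,-33,-0.016,0,0,0.55,20,-45,-33,0,0,0,0.55,20,-45,-33,0,0,0,0.55,20,-45,-33,0,0,0,0.55,5,-8,-5,0,0,0,0.55,0,0,0,0,0,0,0.55])

```text
t: 2.3
eef_pos: [608.2, -40.0, 317.1]
tcp_rot: [2.526, 1.566, -0.61]
ft_force: [0.8, -0.2, 1.3]
opening: 0.55
```

Run:
```python
from h import *
goal((602,-49,105),90)
S=shot("scene");T=shot("top")
a=cv2.resize(S["image"][180:300,200:320,::-1],(400,400),interpolation=cv2.INTER_CUBIC)
b=cv2.resize(T["image"][130:250,260:380,::-1],(400,400),interpolation=cv2.INTER_CUBIC)
cv2.imwrite("pics/h1.png",np.hstack([a,b]))
```

```text
t 2.3 grasp now [608.8 -40.4 146.1] jaw -89.7 x [ 0.004 -0.003 -1.   ] open 0.55 F [ 0.8 -0.2  1.3]
delta now-frame [41.1  8.9  6.4] final-frame [41.1  9.   6.2] rv [ 0.005 -0.004 -0.003]
```

View pics/h1.png

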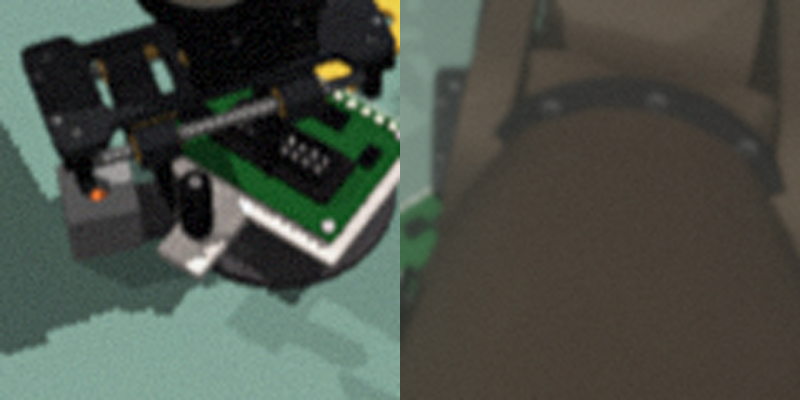

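>>> jog_arm(deltas=[0,9,6,0,0,0,0.55,0,0,0,0,0,0,0.55])

```text
t: 2.65
eef_pos: [600.6, -52.8, 319.1]
tcp_rot: [2.636, 1.564, -0.506]
ft_force: [0.6, -0.1, 0.2]
opening: 0.549
```

Run:
```python
from h import *
goal((602,-49,105),90)
S=shot("scene")
for p in ((602,-49,116),(602,-49,66),(602,-49-26,127),(602,-49+26,127)): print(p,proj(S,p).round(1))
a=cv2.resize(S["image"][180:300,200:320,::-1],(600,600),interpolation=cv2.INTER_CUBIC)
cv2.imwrite("pics/h2.png",a)
```

```text
t 2.65 grasp now [601.6 -53.4 148.1] jaw -90.0 x [ 0.006 -0.003 -1.   ] open 0.549 F [ 0.6 -0.1  0.2]
delta now-frame [43.1 -3.9 -1.1] final-frame [43.1 -3.8 -1.4] rv [ 0.    -0.006 -0.003]
(602, -49, 116) [258.2 234.9]
(602, -49, 66) [259.  248.7]
(602, -75, 127) [244.7 235.9]
(602, -23, 127) [271.  227.5]
```

View pics/h2.png

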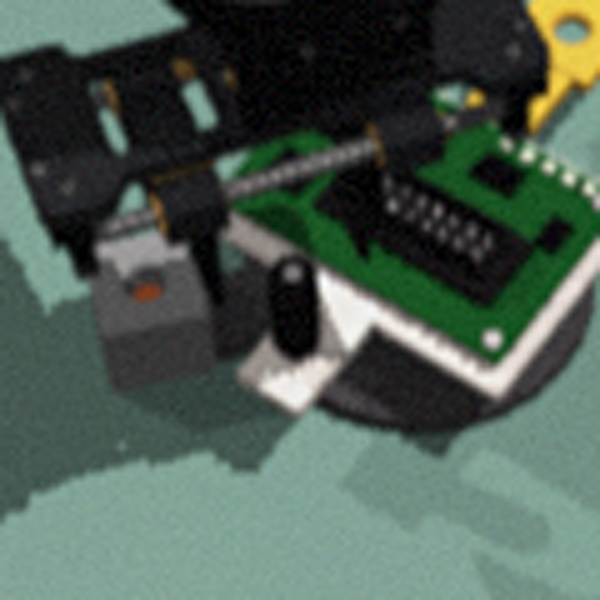

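>>> jog_arm(deltas=[20,-4,-1,0,-0.006,-0.003,0.55,20,0,0,0,0,0,0.55,0,0,0,0,0,0,0.55])

```text
t: 3.08
eef_pos: [601.6, -48.8, 276.4]
tcp_rot: [-0.283, 1.57, 2.858]
ft_force: [0.1, -1.3, 0.4]
opening: 0.551
```

Run:
```python
from h import *
goal((602,-49,105),90)
S=shot("scene")
a=cv2.resize(S["image"][180:300,200:320,::-1],(600,600),interpolation=cv2.INTER_CUBIC)
cv2.imwrite("pics/h3.png",a)
```

```text
t 3.08 grasp now [601.5 -48.8 105.4] jaw -90.0 x [-0.001  0.    -1.   ] open 0.551 F [ 0.1 -1.3  0.4]
delta now-frame [ 0.4  0.2 -0.4] final-frame [ 0.4  0.2 -0.4] rv [-0.001  0.001  0.   ]
```

View pics/h3.png

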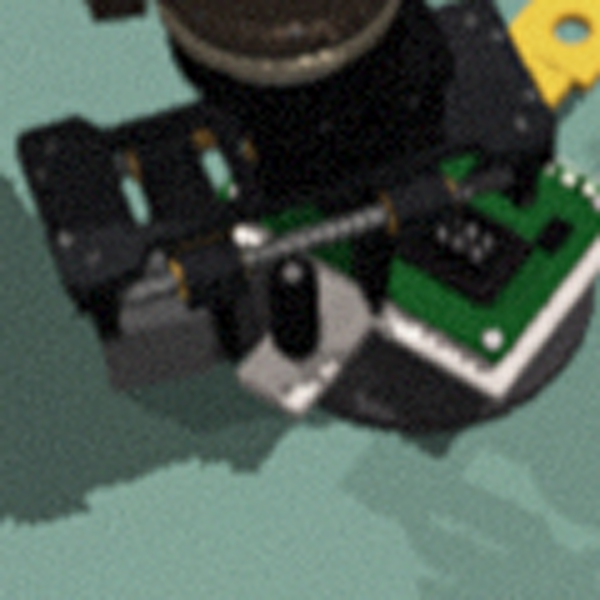

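The handle at crop (293,305) stands between the fingers at crop (230,350) and (375,300). Closing.

>>> jog_arm(deltas=[0,0,0,0,0,0,0,0,0,0,0,0,0,0,0,0,0,0,0,0,0,0,0,0,0,0,0,0])

```text
t: 3.62
eef_pos: [602.1, -48.7, 278.4]
tcp_rot: [2.921, 1.568, -0.221]
ft_force: [1.2, -0.6, -3.5]
opening: 0.205
```

Run:
```python
from h import *
goal((602,-49,105),90)
c=np.array([555.5,21.5]);print(env.state()["ft_force"],env.state()["moment"])
```

```text
t 3.62 grasp now [602.6 -48.8 107.4] jaw -90.0 x [ 0.003 -0.001 -1.   ] open 0.205 F [ 1.2 -0.6 -3.5]
delta now-frame [2.4 0.3 0.1] final-frame [2.4 0.3 0.1] rv [-0.    -0.003 -0.001]
[ 1.16237524 -0.64270495 -3.50937004] [ 0.00091723 -0.15349649  0.00298587]
```

```bash
cat >> h.py <<'E'
def arc(c,step,n,target=None,r=85):
    s=env.state();M=rot(s).as_matrix();p=(s["eef_pos"]+171*M[:,0]);d=p[:2]-c
    a=np.arctan2(d[1],d[0]);print("grasp",p.round(1),"angle",np.degrees(a).round(2),"r",np.hypot(*d).round(2),"F",s["ft_force"].round(1),"open",s["opening"],"t",s["t"])
    q=p[:2]
    for i in range(n):
        a2=a+np.radians(step)*(i+1); w=c+r*np.array([np.cos(a2),np.sin(a2)]); dw=w-q; q=w
        print(i,"tool dy,dz",-dw[1].round(1),-dw[0].round(1))
E
python3 - <<'E'
from h import *
arc(np.array([555.5,21.5]),8,6)
E
```

```text
grasp [602.6 -48.8 107.4] angle -56.19 r 84.66 F [ 1.2 -0.6 -3.5] open 0.2047787631064051 t 3.625
0 tool dy,dz -7.0 -9.6
1 tool dy,dz -8.5 -8.3
2 tool dy,dz -9.6 -7.0
3 tool dy,dz -10.5 -5.6
4 tool dy,dz -11.1 -4.1
5 tool dy,dz -11.6 -2.5
```

>>> jog_arm(deltas=[0,-7,-9.4,0,0,0,0,0,-8.5,-8.3,0,0,0,0,0,-9.6,-7,0,0,0,0,0,0,0,0,0,0,0])

```text
t: 4.12
eef_pos: [628.2, -21.0, 278.4]
tcp_rot: [-1.559, 1.57, 1.582]
ft_force: [-1.8, 2.7, 1.4]
opening: 0.202
```

Run:
```python
from h import *
arc(np.array([555.5,21.5]),8,8)
goal((602,-49,106),90)
```

```text
grasp [628.2 -20.9 107.4] angle -30.24 r 84.11 F [-1.8  2.7  1.4] open 0.20188525068590313 t 4.125
0 tool dy,dz -10.2 -6.0
1 tool dy,dz -11.3 -3.7
2 tool dy,dz -11.7 -2.1
3 tool dy,dz -11.8 -0.5
4 tool dy,dz -11.8 1.2
5 tool dy,dz -11.5 2.8
6 tool dy,dz -11.0 4.4
7 tool dy,dz -10.3 5.9
t 4.12 grasp now [628.2 -20.9 107.4] jaw -90.0 x [-0.     0.001 -1.   ] open 0.202 F [-1.8  2.7  1.4]
delta now-frame [ 1.3 28.1 26.2] final-frame [ 1.4 28.  26.2] rv [-0.     0.     0.001]
```

Moving well with tiny forces.

>>> jog_arm(deltas=[0,-10.2,-5.5,0,0,0,0,0,-11.3,-3.7,0,0,0,0,0,-11.7,-2.1,0,0,0,0,0,-11.8,-0.5,0,0,0,0,0,-11.8,1.2,0,0,0,0,0,0,0,0,0,0,0])

```text
t: 4.88
eef_pos: [638.2, 39.5, 278.4]
tcp_rot: [0.105, 1.565, -3.036]
ft_force: [-4.6, -0.5, 1.4]
opening: 0.205
```

Run:
```python
from h import *
arc(np.array([555.5,21.5]),8,9)
```

```text
grasp [637.2  39.4 107.4] angle 12.36 r 83.59 F [-4.6 -0.5  1.4] open 0.20534467793524072 t 4.875
0 tool dy,dz -11.7 2.0
1 tool dy,dz -10.8 4.9
2 tool dy,dz -10.0 6.3
3 tool dy,dz -9.0 7.7
4 tool dy,dz -7.9 8.9
5 tool dy,dz -6.6 9.9
6 tool dy,dz -5.1 10.7
7 tool dy,dz -3.6 11.3
8 tool dy,dz -2.0 11.7
```

>>> jog_arm(deltas=[0,-11.7,3,0,0,0,0,0,-10.8,4.9,0,0,0,0,0,-10,6.3,0,0,0,0,0,-9,7.7,0,0,0,0,0,-7.9,8.9,0,0,0,0,0,0,0,0,0,0,0])

```text
t: 5.62
eef_pos: [606.2, 90.3, 278.3]
tcp_rot: [0.636, 1.561, -2.505]
ft_force: [-3.9, -3.6, 1.4]
opening: 0.202
```

Run:
```python
from h import *
arc(np.array([555.5,21.5]),7,5)
S=shot("scene","a4");T=shot("top","a4")
cv2.imwrite("pics/a4.png",np.hstack([cv2.resize(d["image"][150:290,200:360,::-1],(400,350),interpolation=cv2.INTER_CUBIC) for d in (S,T)]))
```

```text
grasp [604.9  89.3 107.4] angle 53.95 r 83.86 F [-3.9 -3.6  1.4] open 0.2018445640622725 t 5.625
0 tool dy,dz -6.5 8.1
1 tool dy,dz -4.5 9.4
2 tool dy,dz -3.3 9.8
3 tool dy,dz -2.1 10.2
4 tool dy,dz -0.8 10.3
```

View pics/a4.png

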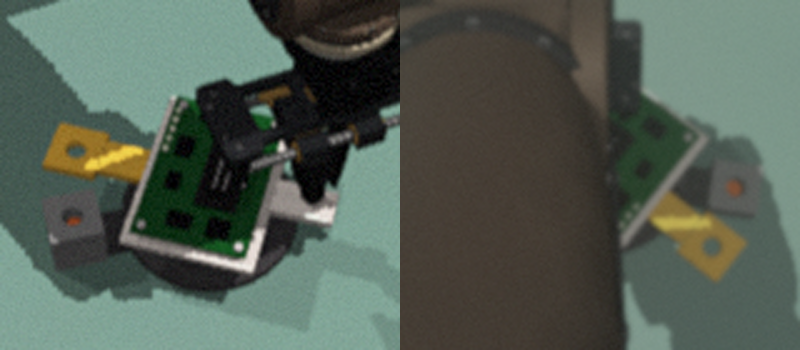

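Both views show the lug hole (scene ≈230,210; top ≈324,248) and the tower hole (scene ≈228.5,236.5; top ≈334,224.5). I'll work out the remaining angle.

```bash
cat >> h.py <<'E'
def ang(c,p): return np.degrees(np.arctan2(p[1]-c[1],p[0]-c[0]))
E
python3 - <<'E'
from h import *
from scipy.optimize import least_squares
S=shot("scene");T=shot("top")
lug=[(S,(230.1,209.7)),(T,(324.1,248.1))]; tow=[(S,(228.5,236.2)),(T,(333.8,224.2))]
lug0=[(S,(314.4,185.4)),(T,(238.4,243.1))]
for i,n in enumerate("ST"):
    L=plane(*lug[i],56)[:2];L0=plane(*lug0[i],56)[:2];B=plane(*tow[i],45)[:2]
    c=np.array([555.5,21.5])
    c=least_squares(lambda c:[np.hypot(*(x-c))-115 for x in (L,L0,B)],c).x
    print(n,L.round(1),B.round(1),"c",c.round(1),"angles",ang(c,L0),ang(c,L),ang(c,B),"remain",(ang(c,B)-ang(c,L)))
pts=np.array([[602.6,-48.8],[628.2,-20.9],[637.2,39.4],[604.9,89.3]])
f=least_squares(lambda c:np.hypot(*(pts-c).T)-85,[555,21]);print(f.x,f.fun)
print(tri(*lug[0],*lug[1]),tri(*tow[0],*tow[1]))
E
```

```text
S [485.6 -71. ] [539.5 -92.9] c [553.6  21.6] angles 123.44201094368152 -126.28950157358909 -96.99613093886713 remain 29.293370634721967
T [486.1 -70.3] [540.7 -92.6] c [555.6  21.4] angles 123.96227125400719 -127.16122039669875 -97.44234735083349 remain 29.718873045865266
[554.22572448  21.05511117] [-0.03055203  0.04366403 -0.02197141  0.00145322]
(array([485.95021985, -70.65596851,  56.24817204]), np.float64(0.7465038801687744)) (array([540.44247737, -92.71733104,  46.22941063]), np.float64(0.7028983521877247))
```

Run:
```python
from h import *
arc(np.array([554.2,21.1]),7,4)
```

```text
grasp [605.3  89.  107.3] angle 53.02 r 84.96 F [-3.7 -4.9  1.9] open 0.20241410982745475 t 5.825
0 tool dy,dz -5.8 8.6
1 tool dy,dz -4.6 9.3
2 tool dy,dz -3.5 9.8
3 tool dy,dz -2.2 10.1
```

>>> jog_arm(deltas=[0,-5.8,8.6,0,0,0,0,0,-4.6,9.3,0,0,0,0,0,-3.5,9.8,0,0,0,0,0,-1,5,0,0,0,0,0,0,0,0,0,0,0,0,0,0,0,0,0,0])

```text
t: 6.58
eef_pos: [573.8, 105.2, 278.3]
tcp_rot: [1.089, 1.562, -2.052]
ft_force: [-0.9, -3.4, -0.6]
opening: 0.209
```

Run:
```python
from h import *
arc(np.array([554.2,21.1]),2,2)
S=shot("scene","a5");T=shot("top","a5")
cv2.imwrite("pics/a5.png",np.hstack([cv2.resize(S["image"][205:265,200:260,::-1],(400,400),interpolation=cv2.INTER_CUBIC),cv2.resize(T["image"][190:250,305:365,::-1],(400,400),interpolation=cv2.INTER_CUBIC)]))
```

```text
grasp [573.1 103.9 107.3] angle 77.15 r 84.95 F [-0.9 -3.4 -0.6] open 0.2090030829635471 t 6.575
0 tool dy,dz -0.7 2.9
1 tool dy,dz -0.5 2.9
```

View pics/a5.png

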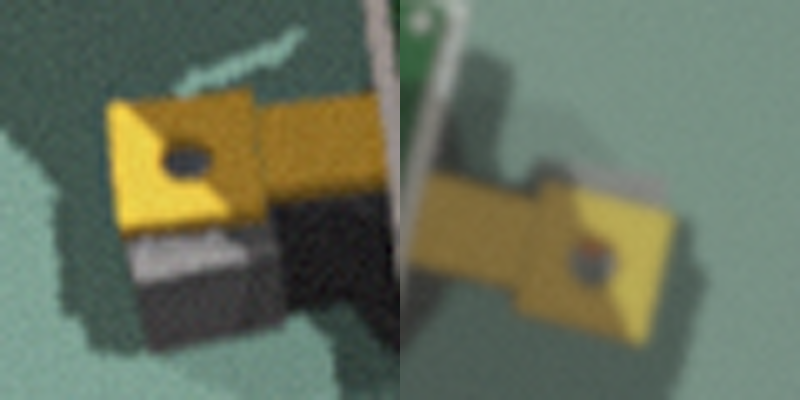

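Run:
```python
from h import *
S=shot("scene");T=shot("top")
for n,l,b,c in ((S,(227.6,228.6),(228.5,236.1),(553.6,21.6)),(T,(333.5,228.9),(333.8,224.2),(555.6,21.4))):
    L=plane(n,l,56);B=plane(n,b,45);print(L.round(1),B.round(1),ang(c,B)-ang(c,L))
    # lug side edges / orientation
```

```text
[528.5 -90.3  56. ] [539.3 -92.8  45. ] 5.520114146908128
[528.8 -90.5  56. ] [540.7 -92.6  45. ] 6.015088208334262
```

>>> jog_arm(deltas=[0,-1,4.5,0,0,0,0,0,-0.6,4,0,0,0,0,0,0,0,0,0,0,0,0,0,0,0,0,0,0])

```text
t: 7.28
eef_pos: [565.0, 106.7, 278.4]
tcp_rot: [1.239, 1.563, -1.902]
ft_force: [1.3, -3.8, -1.9]
opening: 0.209
```

Run:
```python
from h import *
arc(np.array([554.2,21.1]),1,1)
S=shot("scene","a6");T=shot("top","a6")
cv2.imwrite("pics/a6.png",np.hstack([cv2.resize(S["image"][215:255,205:245,::-1],(400,400),interpolation=cv2.INTER_CUBIC),cv2.resize(T["image"][205:245,315:355,::-1],(400,400),interpolation=cv2.INTER_CUBIC)]))
```

```text
grasp [564.6 105.4 107.4] angle 82.98 r 84.96 F [ 1.3 -3.8 -1.9] open 0.2089325755573498 t 7.275
0 tool dy,dz -0.2 1.5
```

View pics/a6.png

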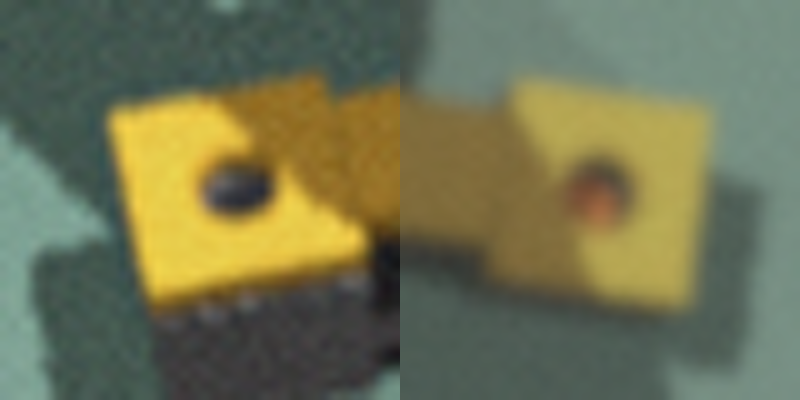

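Run:
```python
from h import *
S=shot("scene");T=shot("top")
for n,l,b,c in ((S,(228.35,233.15),(228.5,236.1),(553.6,21.6)),(T,(334.55,223.85),(333.8,224.2),(555.6,21.4))):
    L=plane(n,l,56);B=plane(n,b,45);print(L.round(1),B.round(1),ang(c,B)-ang(c,L), "expect lug px",proj(n,[B[0],B[1],56]).round(1))
# tower edges in original pic
a=cv2.imread("pics/scene0.png")[215:255,205:245];b=cv2.imread("pics/top0.png")[205:245,315:355]
cv2.imwrite("pics/a6b.png",np.hstack([cv2.resize(x,(400,400),interpolation=cv2.INTER_CUBIC) for x in (a,b)]))
```

```text
[539.5 -92.3  56. ] [539.3 -92.8  45. ] -0.05940304574460242 expect lug px [228.1 233.2]
[540.1 -92.7  56. ] [540.7 -92.6  45. ] 0.3003277824557671 expect lug px [334.5 223.6]
```

View pics/a6b.png

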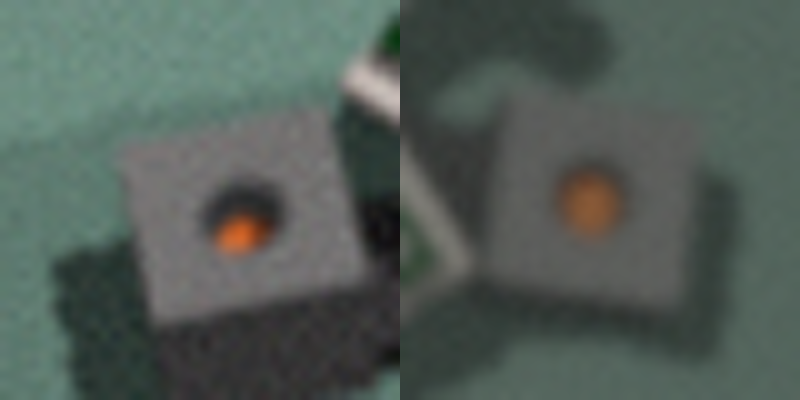

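Aligned within about 0.5 mm in both views: lug hole measured at scene (228.4,233.2) against an expected (228.5,233.1), and top (334.5,223.9) against (334.3,223.9). Releasing and lifting.

>>> jog_arm(deltas=[0,0,0,0,0,0,0.55,0,0,0,0,0,0,0.55,0,0,0,0,0,0,0.55,-20,0,0,0,0,0,0.55,-35,0,0,0,0,0,0.6,-40,0,0,0,0,0,0.6,0,0,0,0,0,0,0.6])

```text
t: 8.35
eef_pos: [565.7, 108.4, 376.2]
tcp_rot: [1.276, 1.564, -1.865]
ft_force: [0.0, 0.3, -0.4]
opening: 0.602
```

Run:
```python
from h import *
goal((508,-332,150),90)
S=shot("scene","b1");T=shot("top","b1")
cv2.imwrite("pics/b1.png",np.hstack([cv2.resize(S["image"][215:255,205:245,::-1],(400,400),interpolation=cv2.INTER_CUBIC),cv2.resize(T["image"][205:245,315:355,::-1],(400,400),interpolation=cv2.INTER_CUBIC)]))
cv2.imwrite("pics/b2.png",np.hstack([cv2.resize(S["image"][200:265,75:140,::-1],(400,400),interpolation=cv2.INTER_CUBIC),cv2.resize(T["image"][225:290,415:480,::-1],(400,400),interpolation=cv2.INTER_CUBIC)]))
```

```text
t 8.35 grasp now [565.3 107.4 205.2] jaw -90.0 x [-0.002 -0.006 -1.   ] open 0.602 F [ 0.   0.3 -0.4]
delta now-frame [ 58.  440.1  57.8] final-frame [ 55.2 440.4  57.7] rv [ 0.001  0.002 -0.006]
```

View pics/b1.png

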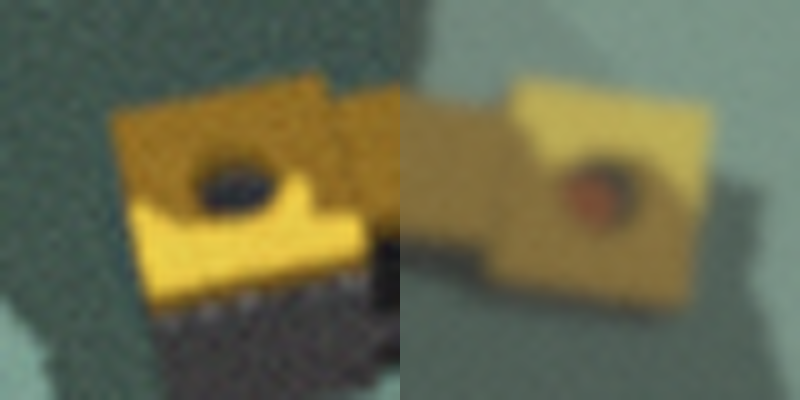

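View pics/b2.png

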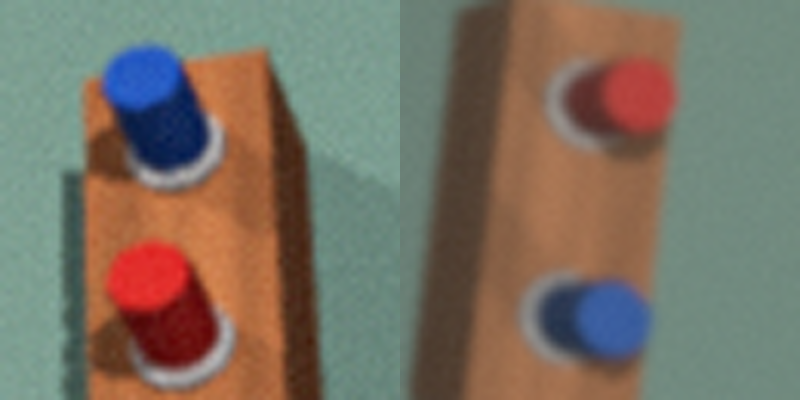

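Run:
```python
from h import *
S=shot("scene");T=shot("top")
for k,a,b in (("red",(99.0,244.4),(453.25,240.05)),("blue",(98.15,212.3),(449.2,276.3))):
    p,e=tri(S,a,T,b); print(k,p.round(1),round(e,2),plane(S,a,105).round(1),plane(T,b,105).round(1))
```

```text
red [ 507.3 -332.5  105. ] 0.07 [ 507.2 -332.5  105. ] [ 507.3 -332.5  105. ]
blue [ 432.8 -321.   105.2] 0.52 [ 432.8 -320.8  105. ] [ 432.7 -321.3  105. ]
```

>>> jog_arm(deltas=[0,52,6.5,0,0,-0.006,0.6,0,52,6.5,0,0,0,0.6,0,52,6.5,0,0,0,0.6,0,52,6.5,0,0,0,0.6,0,52,6.5,0,0,0,0.6,0,52,6.5,0,0,0,0.6,0,52,6.5,0,0,0,0.6,20,40,6.5,0,0,0,0.6,20,10,2,0,0,0,0.6,0,0,0,0,0,0,0.6])

```text
t: 9.8
eef_pos: [508.9, -318.7, 319.8]
tcp_rot: [-0.275, 1.546, 2.869]
ft_force: [-0.3, 0.4, -0.2]
opening: 0.598
```

Run:
```python
from h import *
goal((507.3,-332.5,130),90)
```

```text
t 9.8 grasp now [ 504.8 -317.6  148.9] jaw -89.9 x [-0.024  0.007 -1.   ] open 0.598 F [-0.3  0.4 -0.2]
delta now-frame [18.8 13.9  1.2] final-frame [18.8 13.8  1.6] rv [0.002 0.024 0.007]
```

>>> jog_arm(deltas=[0,14,1,0,0.024,0.007,0.6,0,0,0,0,0,0,0.6,0,0,0,0,0,0,0.6])

```text
t: 10.18
eef_pos: [508.6, -332.4, 320.7]
tcp_rot: [2.711, 1.568, -0.427]
ft_force: [-0.4, -0.0, 0.4]
opening: 0.599
```

Run:
```python
from h import *
goal((507.3,-332.5,90),90)
S=shot("scene","c1")
cv2.imwrite("pics/c1.png",cv2.resize(S["image"][180:280,50:170,::-1],(720,600),interpolation=cv2.INTER_CUBIC))
```

```text
t 10.18 grasp now [ 508.9 -332.6  149.7] jaw -89.8 x [ 0.002 -0.001 -1.   ] open 0.599 F [-0.4 -0.   0.4]
delta now-frame [59.7  0.   1.4] final-frame [59.7  0.1  1.3] rv [ 0.003 -0.002 -0.001]
```

View pics/c1.png

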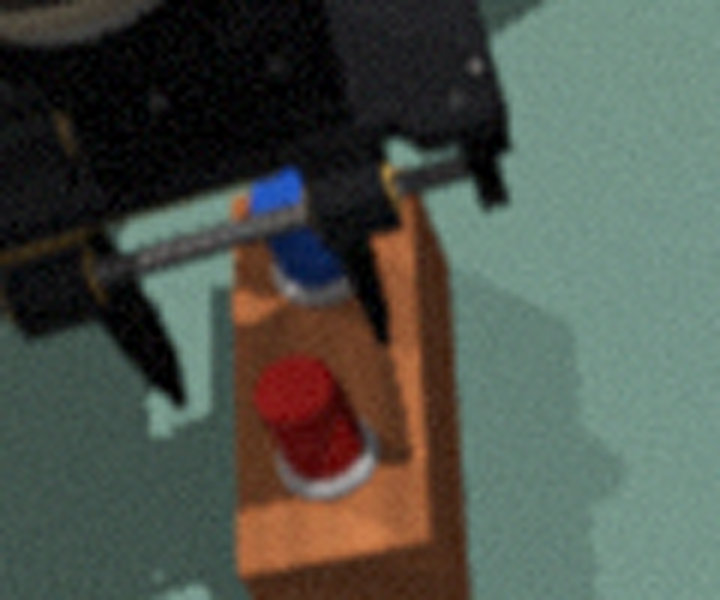

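>>> jog_arm(deltas=[25,0,1.2,0,0,0,0.6,25,0,0,0,0,0,0.6,6,0,0,0,0,0,0.6,0,0,0,0,0,0,0.6])

```text
t: 10.72
eef_pos: [508.4, -331.2, 266.0]
tcp_rot: [2.546, 1.565, -0.59]
ft_force: [0.2, 0.3, 0.9]
opening: 0.601
```

Run:
```python
from h import *
goal((507.3,-332.5,90),90)
```

```text
t 10.72 grasp now [ 509.3 -331.8   95. ] jaw -89.7 x [ 0.005 -0.003 -1.   ] open 0.601 F [0.2 0.3 0.9]
delta now-frame [5.  1.2 1.1] final-frame [5.  1.3 1.1] rv [ 0.005 -0.005 -0.003]
```

>>> jog_arm(deltas=[4.5,0.5,1.8,0.005,-0.005,-0.003,0.6,0,0,0,0,0,0,0.6,0,0,0,0,0,0,0.6])

```text
t: 11.1
eef_pos: [506.8, -331.8, 263.2]
tcp_rot: [2.338, 1.568, -0.803]
ft_force: [0.9, 0.0, -0.7]
opening: 0.6
```

Run:
```python
from h import *
goal((507.3,-332.5,90),90)
goal((507.3,-332.5,90),90)
```

```text
t 11.1 grasp now [ 507.1 -332.2   92.2] jaw -90.0 x [ 0.002 -0.002 -1.   ] open 0.6 F [ 0.9  0.  -0.7]
delta now-frame [ 2.2  0.7 -0.5] final-frame [ 2.2  0.7 -0.5] rv [ 0.    -0.002 -0.002]
t 11.1 grasp now [ 507.1 -332.2   92.2] jaw -90.0 x [ 0.002 -0.002 -1.   ] open 0.6 F [ 0.9  0.  -0.7]
delta now-frame [ 2.2  0.7 -0.5] final-frame [ 2.2  0.7 -0.5] rv [ 0.    -0.002 -0.002]
```

>>> jog_arm(deltas=[0,0,0,0,0,0,0,0,0,0,0,0,0,0,0,0,0,0,0,0,0,0,0,0,0,0,0,0])

```text
t: 11.6
eef_pos: [506.9, -332.3, 263.8]
tcp_rot: [2.275, 1.566, -0.866]
ft_force: [-0.9, -4.1, -0.5]
opening: 0.269
```

Run:
```python
from h import *
goal((507.3,-332.5,90),90);print(env.state()["moment"])
```

```text
t 11.6 grasp now [ 507.4 -332.9   92.8] jaw -90.0 x [ 0.003 -0.004 -1.   ] open 0.269 F [-0.9 -4.1 -0.5]
delta now-frame [ 2.8  0.2 -0.4] final-frame [ 2.8  0.2 -0.4] rv [ 0.    -0.003 -0.004]
[-0.60545575  0.12264519 -0.01418089]
```

>>> jog_arm(deltas=[-15,0,0,0,0,0,0,-25,0,0,0,0,0,0,-30,0,0,0,0,0,0,-25,0,0,0,0,0,0,0,0,0,0,0,0,0])

```text
t: 12.22
eef_pos: [506.4, -331.8, 362.7]
tcp_rot: [2.355, 1.567, -0.786]
ft_force: [-0.4, 0.3, -0.7]
opening: 0.272
```

Run:
```python
from h import *
goal((540.2,-93,180),90)
S=shot("scene","d1")
cv2.imwrite("pics/d1.png",cv2.resize(S["image"][160:280,50:190,::-1],(700,600),interpolation=cv2.INTER_CUBIC))
```

```text
t 12.22 grasp now [ 506.9 -332.2  191.7] jaw -90.0 x [ 0.003 -0.003 -1.   ] open 0.272 F [-0.4  0.3 -0.7]
delta now-frame [  11.2 -238.8  -33.8] final-frame [  11.7 -238.8  -33.8] rv [-0.    -0.003 -0.003]
```

View pics/d1.png

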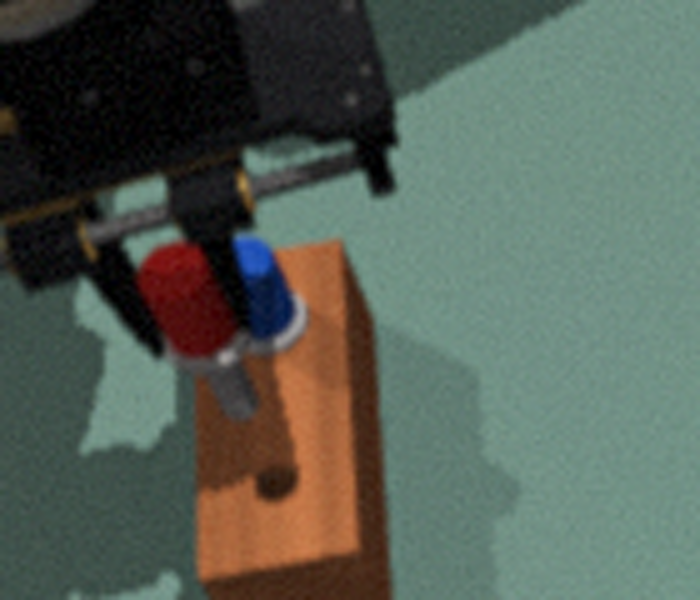

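The red pin is held upright, with its shaft tip at crop (240,415), clear of the stand, and the blue pin is still in place. Moving it over the tower.

>>> jog_arm(deltas=[0,-40,-6,0,0,0,0,0,-45,-6,0,0,0,0,0,-45,-6,0,0,0,0,0,-45,-6,0,0,0,0,0,-40,-6,0,0,0,0,0,-15,-3,0,0,0,0,0,0,0,0,0,0,0])

```text
t: 13.15
eef_pos: [538.9, -95.3, 353.1]
tcp_rot: [-0.384, 1.56, 2.756]
ft_force: [-0.6, 0.2, -0.7]
opening: 0.266
```

Run:
```python
from h import *
goal((540.2,-93,145),90)
```

```text
t 13.15 grasp now [537.2 -94.6 182.1] jaw -90.1 x [-0.01   0.004 -1.   ] open 0.266 F [-0.6  0.2 -0.7]
delta now-frame [37.1 -2.1 -1.6] final-frame [37.1 -2.3 -1.3] rv [-0.002  0.01   0.004]
```

>>> jog_arm(deltas=[15,-1.5,-2.5,0,0.01,0.004,0,18,0,0,0,0,0,0,0,0,0,0,0,0,0,0,0,0,0,0,0,0])

```text
t: 13.65
eef_pos: [541.2, -98.1, 318.7]
tcp_rot: [0.285, 1.57, -2.861]
ft_force: [0.1, -0.1, -0.2]
opening: 0.271
```

Run:
```python
from h import *
goal((540.2,-93,143),90)
S=shot("scene","e1");T=shot("top","e1")
cv2.imwrite("pics/e1.png",np.hstack([cv2.resize(d["image"][y:y+70,x:x+70,::-1],(400,400),interpolation=cv2.INTER_CUBIC) for d,x,y in ((S,195,190),(T,300,190))]))
print(proj(S,(540.2,-93,62)),proj(S,(540.2,-93,110)),proj(S,(540.2,-93,155)))
```

```text
t 13.65 grasp now [541.  -98.1 147.7] jaw -90.3 x [-0.001 -0.    -1.   ] open 0.271 F [ 0.1 -0.1 -0.2]
delta now-frame [ 4.7 -5.1  1. ] final-frame [ 4.7 -5.1  1. ] rv [-0.005  0.001 -0.   ]
[227.89490643 231.90993246] [225.94759237 218.35632601] [223.98402456 204.68959096]
```

View pics/e1.png

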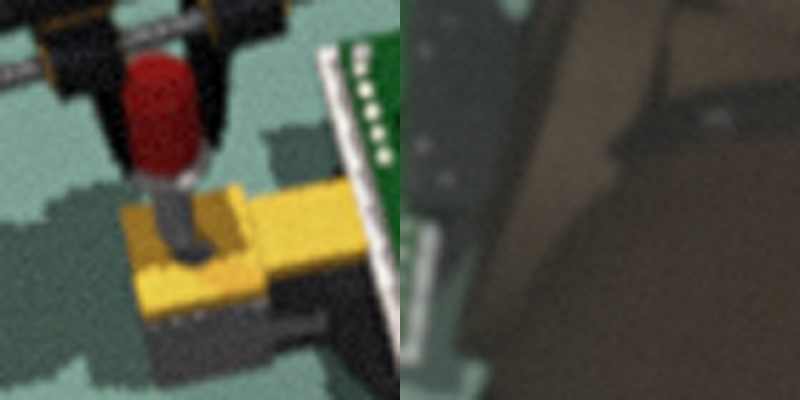

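>>> jog_arm(deltas=[0,-5,0.8,-0.005,0,0,0,0,0,0,0,0,0,0,0,0,0,0,0,0,0])

```text
t: 14.12
eef_pos: [540.3, -92.5, 319.9]
tcp_rot: [2.458, 1.569, -0.683]
ft_force: [-0.1, -0.2, 0.3]
opening: 0.267
```

Run:
```python
from h import *
goal((540.2,-93,143),90)
S=shot("scene","e2")
cv2.imwrite("pics/e2.png",cv2.resize(S["image"][195:255,195:255,::-1],(600,600),interpolation=cv2.INTER_CUBIC))
print(proj(S,(540.2,-93,67)),proj(S,(540.2,-93,160)))
```

```text
t 14.12 grasp now [540.5 -92.6 148.9] jaw -90.0 x [ 0.001 -0.001 -1.   ] open 0.267 F [-0.1 -0.2  0.3]
delta now-frame [5.9 0.5 0.1] final-frame [5.9 0.5 0.1] rv [ 0.001 -0.001 -0.001]
[227.69867583 230.54413713] [223.75695001 203.10911701]
```

View pics/e2.png

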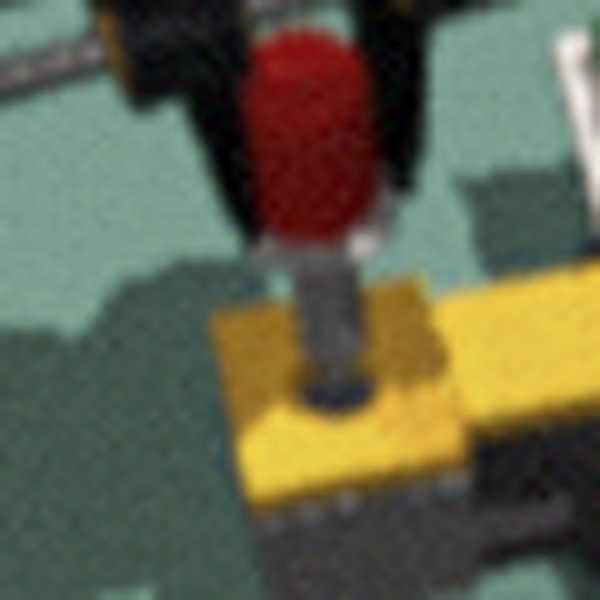

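The tip at crop (332,365) stands over the hole at (338,388), as the geometry predicts for alignment. Descending with force checks.

>>> jog_arm(deltas=[7,0.4,0.1,0,0,0,0,7,0,0,0,0,0,0,0,0,0,0,0,0,0])

```text
t: 14.55
eef_pos: [540.2, -92.9, 304.6]
tcp_rot: [2.246, 1.57, -0.895]
ft_force: [-0.7, 0.3, -0.6]
opening: 0.268
```

Run:
```python
from h import *
goal((540.2,-93,90),90)
print(env.state()["moment"])
```

```text
t 14.55 grasp now [540.3 -93.  133.6] jaw -90.0 x [ 0.001 -0.001 -1.   ] open 0.268 F [-0.7  0.3 -0.6]
delta now-frame [43.6  0.1 -0. ] final-frame [43.6  0.1 -0. ] rv [ 0.001 -0.001 -0.001]
[0.00178572 0.02900375 0.01825342]
```

>>> jog_arm(deltas=[6,0,0,0,0,0,0,6,0,0,0,0,0,0,0,0,0,0,0,0,0])

```text
t: 14.92
eef_pos: [540.2, -92.9, 291.5]
tcp_rot: [1.794, 1.57, -1.347]
ft_force: [0.5, -0.2, -0.2]
opening: 0.27
```

Run:
```python
from h import *
goal((540.2,-93,90),90)
print(env.state()["moment"])
S=shot("scene","e3")
cv2.imwrite("pics/e3.png",cv2.resize(S["image"][195:255,195:255,::-1],(600,600),interpolation=cv2.INTER_CUBIC))
```

```text
t 14.93 grasp now [540.2 -93.  120.5] jaw -90.0 x [ 0.    -0.001 -1.   ] open 0.27 F [ 0.5 -0.2 -0.2]
delta now-frame [30.5  0.1 -0. ] final-frame [30.5  0.1 -0. ] rv [ 0.001 -0.    -0.001]
[ 0.05484021  0.01250793 -0.0089114 ]
```

View pics/e3.png

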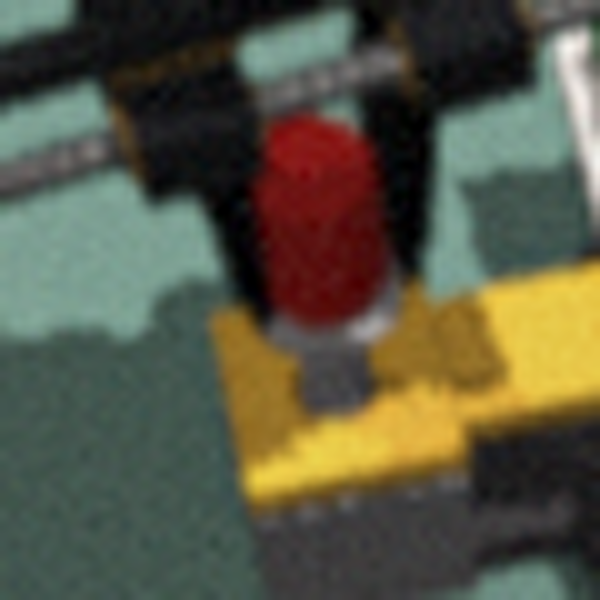

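The shaft is in both holes with no side force. Next I'll push against the catch.

>>> jog_arm(deltas=[5,0,0,0,0,0,0,5,0,0,0,0,0,0,4,0,0,0,0,0,0,4,0,0,0,0,0,0,0,0,0,0,0,0,0])

```text
t: 15.6
eef_pos: [540.4, -92.9, 273.4]
tcp_rot: [2.631, 1.569, -0.51]
ft_force: [-1.1, 0.2, -1.1]
opening: 0.269
```

Run:
```python
from h import *
goal((540.2,-93,88.8),90)
print(env.state()["moment"])
```

```text
t 15.6 grasp now [540.7 -93.1 102.4] jaw -90.0 x [ 0.002 -0.001 -1.   ] open 0.269 F [-1.1  0.2 -1.1]
delta now-frame [13.6  0.   0.2] final-frame [13.6  0.1  0.2] rv [ 0.001 -0.002 -0.001]
[0.02950137 0.08970941 0.05933145]
```

>>> jog_arm(deltas=[4,0,0,0,0,0,0,4,0,0,0,0,0,0,3,0,0,0,0,0,0])

```text
t: 15.98
eef_pos: [540.5, -92.9, 262.7]
tcp_rot: [2.729, 1.567, -0.412]
ft_force: [-1.7, 1.4, 5.0]
opening: 0.264
```

Run:
```python
from h import *
goal((540.2,-93,88.8),90)
print(env.state()["moment"])
S=shot("scene","e4")
cv2.imwrite("pics/e4.png",cv2.resize(S["image"][195:255,195:255,::-1],(600,600),interpolation=cv2.INTER_CUBIC))
```

```text
t 15.97 grasp now [541.  -93.2  91.7] jaw -90.0 x [ 0.003 -0.001 -1.   ] open 0.264 F [-1.7  1.4  5. ]
delta now-frame [2.9 0.1 0.3] final-frame [2.9 0.1 0.3] rv [ 0.001 -0.003 -0.001]
[ 0.15980719  0.35458254 -0.01415452]
```

View pics/e4.png

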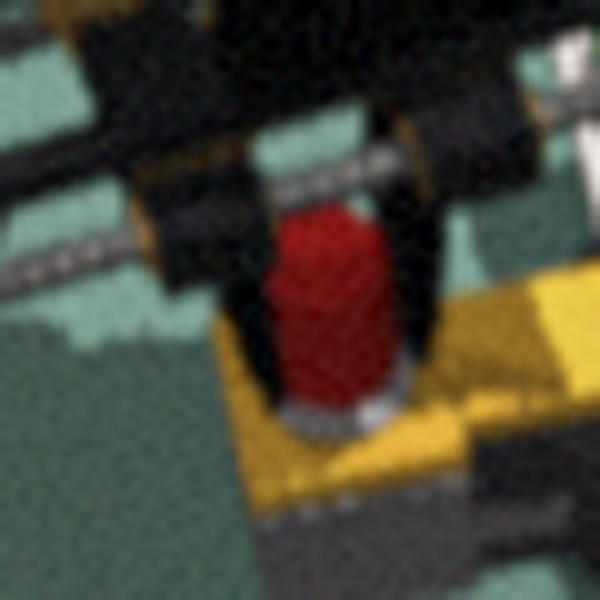

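Force is 5 N, as expected for the catch, with about 3 mm left. Pushing on in small rows.

>>> jog_arm(deltas=[2,0,0.3,0,-0.003,0,0,2,0,0,0,0,0,0])

```text
t: 16.27
eef_pos: [540.7, -93.0, 259.4]
tcp_rot: [2.522, 1.568, -0.619]
ft_force: [-4.5, 3.0, 31.0]
opening: 0.271
```

Run:
```python
from h import *
goal((540.2,-93,88.8),90)
print(env.state()["moment"])
```

```text
t 16.27 grasp now [541.2 -93.3  88.4] jaw -90.0 x [ 0.003 -0.002 -1.   ] open 0.271 F [-4.5  3.  31. ]
delta now-frame [-0.4  0.   0.5] final-frame [-0.4  0.   0.5] rv [ 0.    -0.003 -0.002]
[0.69967956 0.98244122 0.05589054]
```

The force jumped to 31 N at the expected height (88.4 against 88.8), so the collar is seated. Releasing.

>>> jog_arm(deltas=[0,0,0,0,0,0,0.5,0,0,0,0,0,0,0.55,0,0,0,0,0,0,0.55])

```text
t: 16.65
eef_pos: [540.6, -93.0, 258.8]
tcp_rot: [2.366, 1.568, -0.775]
ft_force: [0.1, 0.4, -0.6]
opening: 0.519
```

Run:
```python
from h import *
goal((540.2,-93,88.8),90)
S=shot("scene","f1")
cv2.imwrite("pics/f1.png",cv2.resize(S["image"][195:255,195:255,::-1],(600,600),interpolation=cv2.INTER_CUBIC))
```

```text
t 16.65 grasp now [540.9 -93.3  87.8] jaw -90.0 x [ 0.002 -0.002 -1.   ] open 0.519 F [ 0.1  0.4 -0.6]
delta now-frame [-1.  -0.   0.4] final-frame [-1.  -0.   0.4] rv [ 0.    -0.002 -0.002]
```

View pics/f1.png

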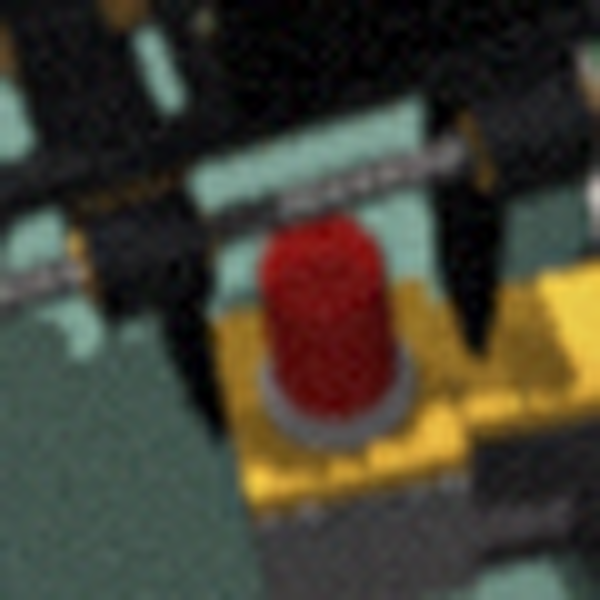

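>>> jog_arm(deltas=[-15,0,0,0,0,0,0.55,-30,0,0,0,0,0,0.55,-40,0,0,0,0,0,0.55,-40,0,0,0,0,0,0.55,0,-50,0,0,0,0,0.55,0,-50,0,0,0,0,0.55,0,-50,0,0,0,0,0.55,0,-50,0,0,0,0,0.55,0,0,0,0,0,0,0.55,0,0,0,0,0,0,0.55])

```text
t: 17.95
eef_pos: [539.1, 112.3, 396.7]
tcp_rot: [2.939, 1.562, -0.203]
ft_force: [0.3, -0.1, -0.3]
opening: 0.55
```

Run:
```python
from h import *
goal((540.2,-93,88.8),90)
S=shot("scene","g1");T=shot("top","g1")
cv2.imwrite("pics/g1.png",np.hstack([cv2.resize(d["image"][y:y+50,x:x+50,::-1],(400,400),interpolation=cv2.INTER_CUBIC) for d,x,y in ((S,205,205),(T,310,200))]))
for p in ((540.2,-93,101),(540.2,-93,61)): print(proj(S,p).round(1),proj(T,p).round(1))
```

```text
t 17.95 grasp now [540.6 112.  225.7] jaw -90.1 x [ 0.009 -0.002 -1.   ] open 0.55 F [ 0.3 -0.1 -0.3]
delta now-frame [ 1.372e+02  2.050e+02 -1.000e-01] final-frame [136.9 205.3  -1.1] rv [-0.001 -0.009 -0.002]
[226.3 221. ] [337.7 221.1]
[227.9 232.2] [335.  223.5]
```

View pics/g1.png

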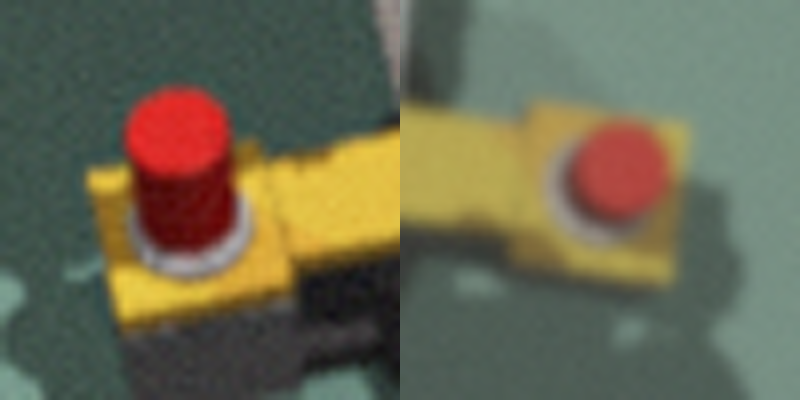

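View pics/scene_g1.png

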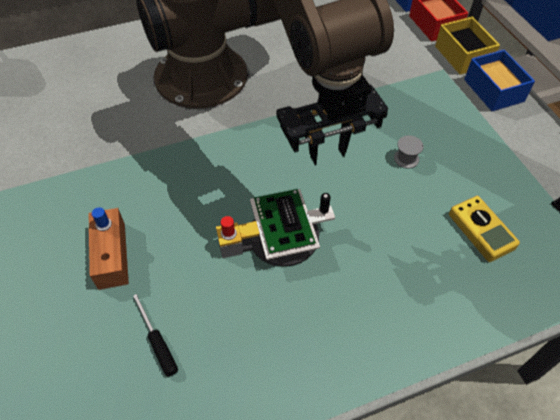

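Run:
```python
from h import *
S=shot("scene");T=shot("top")
print(tri(S,(227.1,220.9),T,(337.3,220.6)))
a=cv2.imread("pics/scene0.png");b=S["image"][:,:,::-1]
for n,(x,y,w,h) in {"driver":(130,290,50,90),"meter":(445,190,80,75),"blue":(88,205,22,25)}.items():
    print(n,np.abs(a[y:y+h,x:x+w].astype(int)-b[y:y+h,x:x+w]).mean())
s=env.state();print(s["t"],np.abs(s["qvel"]).max())
```

```text
(array([541.06620969, -91.79127016, 101.81049399]), np.float64(0.30685069964070777))
driver 11.956296296296296
meter 7.426777777777778
blue 15.986060606060606
18.15 0.0026760518350200995
```

Run:
```python
from h import *
S=shot("scene","z");T=shot("top","z")
t=np.linspace(0,2*np.pi,90)
for z in (56,58,60):
  for n,d,x0,y0 in (("S",S,205,205),("T",T,310,200)):
    q=np.array([proj(d,(540.5+16*np.cos(a),-92.6+16*np.sin(a),z)) for a in t])
    print(z,n,"u",q[:,0].min().round(1),q[:,0].max().round(1),"v max",q[:,1].max().round(2),"crop v",((q[:,1].max()-y0+.44)*8).round(0),"u min crop",((q[:,0].min()-x0+.44)*8).round(0))
a0=cv2.imread("pics/scene0.png");b0=S["image"][:,:,::-1];a1=cv2.imread("pics/top0.png");b1=T["image"][:,:,::-1]
r=[]
for a,b,(x,y) in ((a0,b0,(155,335)),(a0,b0,(100,235)),(a0,b0,(408,150)),(a0,b0,(483,228))):
    r.append(np.vstack([cv2.resize(i[y-45:y+45,x-45:x+45],(190,190)) for i in (a,b)]))
cv2.imwrite("pics/cmp.png",np.hstack(r))
```

```text
56 S u 220.4 236.3 v max 240.33 crop v 286.0 u min crop 127.0
56 T u 327.3 341.8 v max 230.89 crop v 251.0 u min crop 142.0
58 S u 220.3 236.3 v max 239.8 crop v 282.0 u min crop 126.0
58 T u 327.4 341.9 v max 230.79 crop v 250.0 u min crop 143.0
60 S u 220.2 236.2 v max 239.26 crop v 278.0 u min crop 125.0
60 T u 327.5 342.1 v max 230.69 crop v 249.0 u min crop 143.0
```

View pics/cmp.png

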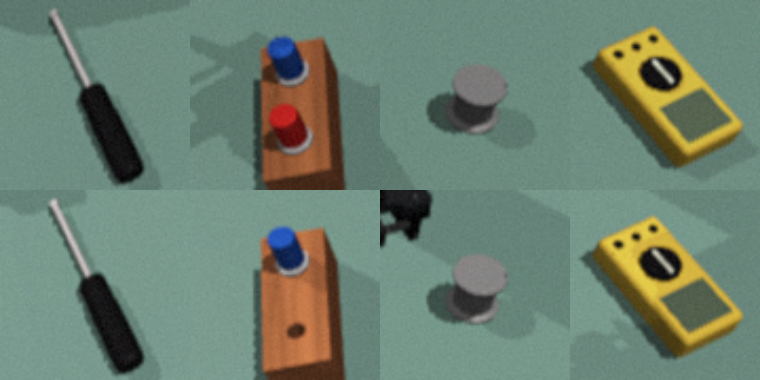

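Run:
```python
from h import *
def avg(n,k=5):
    ds=[eyes.read_camera(n) for _ in range(k)]; d=ds[0]; d["image"]=np.mean([x["image"] for x in ds],axis=0).astype(np.uint8); return d
S=avg("scene");T=avg("top")
im=cv2.resize(S["image"][210:246,210:246,::-1],(600,600),interpolation=cv2.INTER_CUBIC)
cv2.imwrite("pics/zz.png",im)
print("column u=229",[tuple(int(c) for c in S["image"][v,229]) for v in range(232,250)])
for n,d in (("S",S),("T",T)):
    up=cv2.resize(d["image"],None,fx=8,fy=8,interpolation=cv2.INTER_CUBIC).astype(int)
    x0,y0=((205,205) if n=="S" else (310,200)); c=up[y0*8:y0*8+400,x0*8:x0*8+400]
    for th in ((170,185,200) if n=="S" else (130,140,150)):
        m=((c[...,0]>th)&(c[...,1]<90)).astype(np.uint8)
        ct=max(cv2.findContours(m,cv2.RETR_EXTERNAL,cv2.CHAIN_APPROX_NONE)[0],key=cv2.contourArea)
        e=cv2.fitEllipse(ct); print(n,th,(e[0][0]/8+x0-.44,e[0][1]/8+y0-.44),np.array(e[1])/8)
print(env.state()["t"])
```

```text
column u=229 [(98, 18, 18), (98, 17, 16), (97, 13, 13), (95, 20, 19), (115, 69, 68), (151, 132, 132), (154, 149, 150), (137, 125, 105), (185, 154, 66), (222, 189, 64), (201, 168, 56), (133, 104, 34), (92, 71, 34), (65, 58, 46), (50, 52, 51), (53, 53, 55), (56, 56, 57), (57, 56, 56)]
S 170 (226.68370109558106, 221.12673622131348) [10.12554359 12.24280453]
S 185 (226.66408782958985, 221.10819679260254) [ 9.65090561 11.8744173 ]
S 200 (226.63086181640625, 221.07116371154785) [ 9.03669453 11.45338917]
T 130 (337.24814849853516, 221.04708724975586) [10.26566792 11.56724167]
T 140 (337.3586297607422, 220.9048886871338) [ 9.95522881 11.34238529]
T 150 (337.41367012023926, 220.70310455322266) [ 9.64641094 10.92007828]
18.75
```

View pics/zz.png

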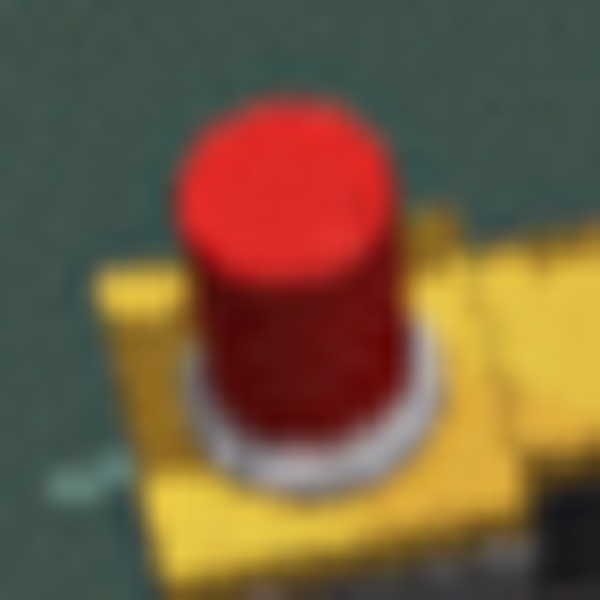

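The collar rests directly on the yellow lug. Relative to the lug hole, the head-top pixels match the home height: scene (226.7,221.1) against an expected (226.6,220.6), and top (337.4,220.9) against (337.6,221.2). Handing in.

Run:
```python
from cell import env
print(env.job_done(), env.state()["t"])
```

```text
the job is handed in; nothing more can be done
the job is handed in; nothing more can be done
```

The red pin is locked through the yellow lug and the grey tower with its collar on the lug, and I handed the job in at about 18.8 s.

**What I did:** I gripped the crank handle and turned the holder about +139° counter-clockwise, the shorter way. I then took the red pin from the stand and lowered it through both holes. The catch resisted with about 5 N. The collar seated at a grasp height of 88.4 mm (88.8 expected) with the force rising to 31 N. I let go and moved the arm clear.

**Last checks:**
- **Hole alignment:** in both views the lug hole stood over the tower hole to within about 0.5 mm before I put the pin in.
- **Pin seating:** no gap is visible under the collar. The head-top pixels, measured against the lug hole, match the fully home height.
- **Other objects:** by eye, the blue pin, screwdriver, spool and meter are where they started.

**Disagreements, all within camera error:**
- Triangulating the head top from both views gave 101.8 mm, against 101 mm expected.
- The collar's lower edge showed about 1 px higher in the scene view than predicted.

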